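# Lock the sliding leg of a strip tension rig at its index

### The arm

A 6-joint arm with a two-finger parallel gripper is mounted at the origin on a cart in front of the work surface, level with it; the furniture and walls round the work are solid. World frame = base frame: x ahead of the robot, y to its left, z up, the work surface at z = 0. Lengths are in m, angles in rad, forces in N, time in s.
With the tool pointing down it reaches from about 0.375 to 0.9 m from the base axis. Payload 3.1 kg.
Tool frame: the origin (TCP) lies between the finger pads; the fingertips stand 11 mm ahead of it and the grasp point (between the pads) lies 8 mm behind it; z points along the fingers, y is the line along which they close (so a half turn about z gives the same grasp; the last joint's range is limited). The gripper opens to 87 mm and grips with 3 to 60 N. Pads are 19 mm wide; open, the fingers measure 117 mm over their backs; the gripper's body (75 mm by 190 mm) begins 51 mm behind the grasp point.
Start: joints at [1.04, 0.527, 1.433, -0, 1.181, -0.178], TCP at [0.215, 0.587, 0.234] pointing down, gripper open.
Joint ranges: [-3.08, 3.08], [-0.75, 2.2], [0.22, 2.44], [-1.43, 4.57], [0, 2.65], [-2.85, 2.85]. Speed limits (rad/s): [2.79, 2.79, 3.14, 3.14, 3.14, 3.14].

### API

Orientations are given as a unit quaternion [x, y, z, w].
In Python, from rig import get_obs, camera, hand_in gives the robot as it stands.
- The arm moves only by the shell command python3 -m pendant 'ROWS' [FORCE]. ROWS is JSON, a list that holds one entry, the list of rows, each a list of 7 numbers: the shift along the tool's x, y, z in m, then the turn, a rotation vector about the tool's x, y, z in degrees, then the opening, from 0 (shut) to 1 (fully open). In form: [[[x, y, z, ax, ay, az, fingers], ...]]. A call has exactly 5 rows; each row shifts and turns the commanded pose from where the row before left it, along the tool's axes as they then stand; what a row does not reach is not made up. A row lasts 1/8 s, in which the tool goes at most 62.5 mm and 10.7 degrees, less where a joint would pass 70% of its speed; a pose out of reach is approached as far as the arm can. A call with a gripper value outside its range is refused whole. The fingers move at their own pace and stop on an object; FORCE is the grip in N (left out, the last holds). Time passes only in rows, so rows that do not move let the fingers close, or fill a call up. It gives the time, the measured TCP pose, the force, the opening and the grip force at its end, in the units of the state.
- get_obs(): the state, without advancing time (a new reading comes with each control period).
- camera(name): name is "side" or "top" or "wrist"; returns a dict with "img" (480x640x3 uint8, red, green, blue), "intrinsics" (3x3 intrinsics, pixels), "k1" (the pictures are not rectified: a ray, as slopes to the right and down, at radius r is drawn at 1 + k1 r^2 times it, then the intrinsics apply), "R" (3x3) and "t" (3): a world point X has camera coordinates R X + t; the wrist camera has in their place "T_tool_cam" (4x4, takes a point from camera to tool coordinates, whose origin is the TCP and whose axes are the flange's). Camera axes: x right, y down, z forward; pixel columns grow to the right and rows downward; lengths in m; the calibration is good to about 2 mm. A picture is of the moment at which its call begins: read the wrist's pose just before it. There is no depth.
- hand_in(): hands the job in; it is judged then, once.
The state is a dict: "time": time; "q": joint angles; "joint_velocities": joint speeds; "joint_torque": joint torques, N m; "position": TCP position; "tool_rot": TCP orientation; "ft_force": force on the tool from outside, world axes, zero at the start; "moment": the same for the moment, N m; "grip_width": finger opening in m; "grip_force": force on a finger pad.
Only numpy, scipy, OpenCV 4.12 (cv2) and the standard library are available. Lean on these libraries where they do the work, as an engineer would, in place of code of your own. Each camera call takes 0.05 s, during which the arm holds its last target. There are 200 camera calls.

### The job

Make the strip tension rig ready for its next test strip: slide its clear guard fully open, push the spring-loaded sliding leg in by its push plate until its pointer stands at the red index clip, with the red cam lever still open, and, keeping it there, squeeze the lever fully shut against the leg. Finish while still holding leg and lever squeezed between the fingers, the pointer at the index and the guard open, because the strip is fitted next; leave the forceps, timer, slide box and beaker where they are.

Things in the scene. Friction and masses are not known exactly. Their poses are not given: they have to be found in the camera images.
- rig: strip tension rig fixed to the worktop: bed x +-110, y -220 to 240 mm, top 19 mm up; 14 mm square steel guide bar along y, axis 60 mm up; end pillar 42 mm wide, 80 mm high at y -217 to -199; grey load head 130 mm wide, 91 mm high at y 37 to 222. Origin on the worktop; y = long axis, pillar to head; z up; lever, scale and index are on the -x side
- guard (a joint): slide of the clear yellow-edged guard hood, m: 0 = shut over the sliding leg, 0.200 = fully open over the load head; opens towards rig +y; 2 N friction, stays where left. Hood 212 mm wide (x), 210 mm long, top 110 mm over the worktop; its ends at rig y -205 and 5 mm shut, -5 and 205 mm open
- guard_handle (a point): middle of the black bar handle on top of the guard, 143 mm above the worktop: bar 100 mm long along rig x, 14 mm wide, 14 mm high, 26 mm clear under it, posts 42 mm either side of the middle. Grip it from above across its 14 mm, or push it sideways
- leg: sliding leg, 26 x 26 mm aluminium sleeve on the guide bar (leg y -64 to 30 mm) with a dark steel push plate: x +-45, y 0 to 8, z -14 to 17 mm. Axes as the rig's; origin on the bar axis, 60 mm up, in the plate's pushing face (looks to -y). A strip grip beyond the plate stands 28 mm over the origin. Slides 100 mm inwards (+y); a spring presses it back to its stop (origin at rig y -128 mm)
- leg_pointer (a point): tip of the thin blue pointer under the -x end of the push plate, at leg (-68, 4, -31.5) mm, 28.5 mm above the worktop: it rides just over the scale on the -x side
- leg_grip (a point): point on the sleeve's axis 14 mm behind (-y of) the pushing face, 60 mm up. Fingers pointing down and straddling the sleeve here push the leg in by its plate against the spring (3 N at the stop, 5 N at 80 mm; let go, it springs back). Closing along x they meet the bare far flank at x = 13 mm and, on -x, the lever; leg and shut lever are 37 mm thick (x -24.5 to 13)
- lever (a joint): red cam lever on the leg's -x flank, rad: 0 = shut along the leg, starts 0.5 to 0.7, stop 0.75. Swings level about an upright pin at leg x -18.5, y -46 mm, tip towards the push plate; pressing the tip to +x shuts it. About 2.5 N at the tip; below about 0.3 its cam drives a brake shoe onto the bar and takes up to 5 N. Shut, it stays shut and clamps the leg
- lever_tip (a point): centre of the lever's round tip (radius 4.5 mm), 37 mm from the pin, 60 mm up; lever 18 mm high. Open at 0.7 its outside is about 48 mm from the leg's axis
- index: red index clip on the bed's white scale, 10 mm long along rig y, top 31 mm over the worktop, axes as the rig's; origin in the middle of its length, 22 mm up. The pointer is at the index when it stands within the clip's 10 mm, best at its white middle line. 35 to 70 mm inwards (+y) of where the pointer starts
- forceps: steel forceps 130 x 14 x 9 mm, loose on the worktop in front of the rig; leave alone
- timer: white bench timer 60 x 66 x 19 mm, loose beyond the rig's pillar end; leave alone
- slide_box: green slide box 74 x 85 x 36 mm, loose behind the rig; leave alone
- beaker: small beaker 58 mm wide, 69 mm high, loose behind the rig; leave alone

How it is judged:
On the way, in this order (a step that is already met when the one before it is completed fails the run):
1. the guard is fully open (value of joint guard above 0.185 m), for 0.2 s.
2. the fingers hold the leg with its pointer at the index, the lever still open (y of leg_pointer in the frame of index between -0.005 and 0.005 m and value of joint lever above 0.3 rad and contact force between the fingers and leg above 1 N), for 0.2 s.
At the end, for the whole second after the job is handed in: the pointer within 5 mm of the index's middle, the lever shut (under 0.06 rad), the fingers within 40 mm of leg_grip, gripping leg and lever (over 5 N), the leg at rest, the guard open (over 0.185 m), and forceps, timer, slide box and beaker moved less than 30 mm (y of leg_pointer in the frame of index between -0.005 and 0.005 m and value of joint lever below 0.06 rad and contact force between the fingers and leg above 5 N and horizontal distance between the grasp point and leg_grip below 0.04 m and linear speed of leg below 0.01 m/s and value of joint guard above 0.185 m and distance of each of forceps, timer, slide_box, beaker from where it was at the start of the episode below 0.03 m); the arm keeps its last pose, push and grip.
It fails at once if the lever was clamped with the pointer off the index (value of joint lever below 0.2 rad and (y of leg_pointer in the frame of index above 0.008 m or y of leg_pointer in the frame of index below -0.008 m)).
It fails at once if the slide box or beaker was knocked (distance of any of slide_box, beaker from where it was at the start of the episode above 0.03 m).
It fails at once if the forceps or timer was pushed about (distance of any of forceps, timer from where it was at the start of the episode above 0.03 m).
It also fails if it takes over 48 s, if anything falls off the work surface, if the arm or the gripper's body presses on something with over 40 N, if the wrist force passes 120 N, or if a joint passes its speed limit or range.

## Working session

There is one attempt and no reset: what is moved stays moved. The work goes in short steps, Python scripts to look and compute and a shell command to move; the robot and the scene stay as the last step left them, time stands still between calls to the robot, and variables do not carry over. Pictures are saved under pics/ and viewed, at most 10 in all, crops included, and the job is handed in when it is done.

```bash
mkdir -p pics; ls
python3 - <<'E'
from rig import get_obs,camera
import cv2,pickle
o=get_obs();print(o)
for n in ["top","side"]:
    c=camera(n);pickle.dump(c,open(f'pics/{n}0.pkl','wb'));cv2.imwrite(f'pics/{n}0.png',c['img'][:,:,::-1])
    print(n,c['intrinsics'],c['k1'],c['R'],c['t'])
E
```

```text
pics
{'time': 0.0, 'q': array([ 1.04050278e+00,  5.28465408e-01,  1.43389203e+00, -8.05263314e-06,
        1.18137183e+00, -1.78522037e-01]), 'joint_velocities': array([ 0.00018907, -0.00080526, -0.0001669 , -0.00122416, -0.00059538,
        0.0013357 ]), 'joint_torque': array([-6.27105401e-04, -4.40033412e+01, -1.76594996e+01,  6.31288067e-02,
        5.82902832e-02, -1.59876358e-04]), 'position': array([0.21497947, 0.58612013, 0.23257533]), 'tool_rot': array([ 1.74978685e-01,  9.84571642e-01, -1.00320521e-03, -3.67247770e-04]), 'ft_force': array([-0.03503624, -0.1431874 , -0.18583225]), 'moment': array([-0.00599761,  0.00310269, -0.02811493]), 'grip_force': 0.0, 'grip_width': 0.08711599961856624}
top [[617.92848073   0.         311.33580142]
 [  0.         617.92848073 247.24120955]
 [  0.           0.           1.        ]] -0.17971934745813672 [[ 0.00564295 -0.99997028  0.00525321]
 [-0.99714037 -0.00602273 -0.07533137]
 [ 0.07536077 -0.0048131  -0.99714472]] [0.0196767  0.57603308 1.29803011]
side [[609.39284952   0.         325.66349429]
 [  0.         609.39284952 241.73652195]
 [  0.           0.           1.        ]] -0.010877786987054243 [[ 0.74765392 -0.66401274 -0.01003477]
 [-0.45712741 -0.50363026 -0.73306964]
 [ 0.48171377  0.55266956 -0.68007956]] [-0.41831043  0.3463228   1.05023695]
```

View pics/top0.png

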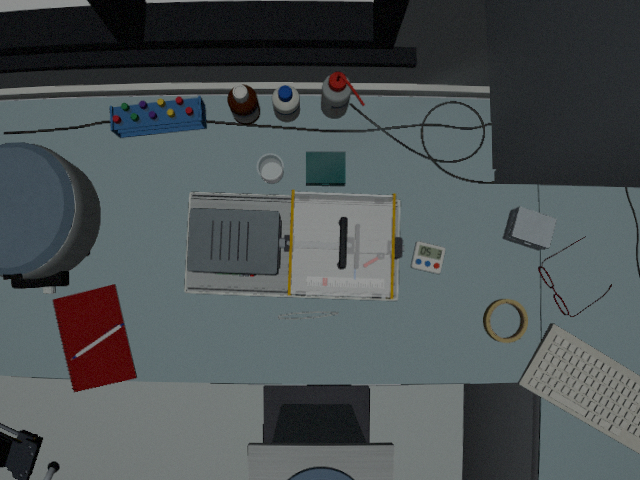

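View pics/side0.png

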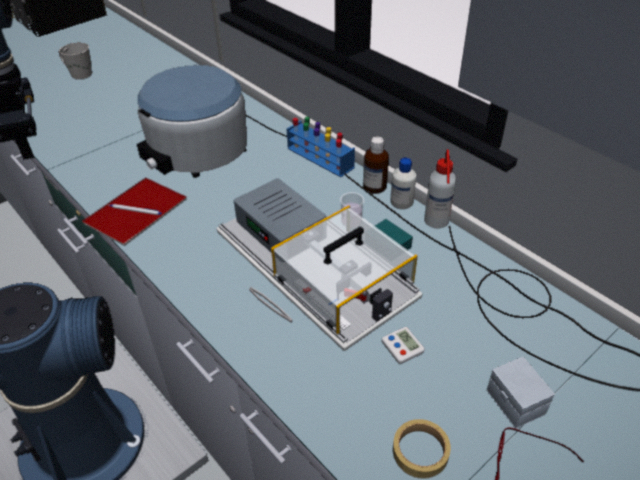

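The top view shows the rig's long axis almost along the image's horizontal: head on the left, guard shut at right (cols 290–398), handle at about (343,243), and red lever and index near (372,262) and (323,282). I'll zoom in there.

```bash
cat > h.py <<'E'
import numpy as np,cv2,pickle
def ray(c,uv):
    K=c['intrinsics'];d=np.array([[(uv[0]-K[0,2])/K[0,0],(uv[1]-K[1,2])/K[1,1]]])[0]
    p=d.copy()
    for _ in range(20): p=d/(1+c['k1']*(p@p))
    return np.array([p[0],p[1],1.])
def onz(c,uv,z,Rc=None):
    R,t=c['R'],c['t'];o=-R.T@t;r=R.T@ray(c,uv);return o+r*(z-o[2])/r[2]
def proj(c,X):
    p=c['R']@np.asarray(X)+c['t'];s=p[:2]/p[2];s=s*(1+c['k1']*(s@s));K=c['intrinsics']
    return np.array([K[0,0]*s[0]+K[0,2],K[1,1]*s[1]+K[1,2]])
E
python3 - <<'E'
from h import *
c=pickle.load(open('pics/top0.pkl','rb'));im=c['img'][:,:,::-1]
cr=im[185:305,180:410];cr=cv2.resize(cr,None,fx=3.4,fy=3.4,interpolation=cv2.INTER_CUBIC)
cv2.imwrite('pics/topc.png',cv2.convertScaleAbs(cr,alpha=1.5)[:600,:800])
h=cv2.cvtColor(im,cv2.COLOR_BGR2HSV)
def blobs(m,n):
    k,l,s,ct=cv2.connectedComponentsWithStats(m.astype(np.uint8))
    for i in range(1,k):
        if s[i,4]>=n and 180<ct[i][0]<410 and 180<ct[i][1]<305: print(s[i],ct[i].round(1))
print('red');blobs(((h[...,0]<8)|(h[...,0]>172))&(h[...,1]>60),5)
print('yel');blobs((h[...,0]>15)&(h[...,0]<30)&(h[...,1]>120),20)
print('black');blobs((h[...,2]<35),40)
print('blue');blobs((h[...,0]>100)&(h[...,0]<125)&(h[...,1]>90),4)
E
```

```text
red
[364 258  13   9  31] [369.8 261.7]
[250 274   4   3  12] [251.5 275. ]
[323 278   3   7  12] [323.6 281.7]
yel
[288 190   7 105 310] [290.6 242.4]
[390 194   6 105 275] [392.8 246.4]
black
[339 217   8  52 260] [342.5 241.2]
blue
```

View pics/topc.png

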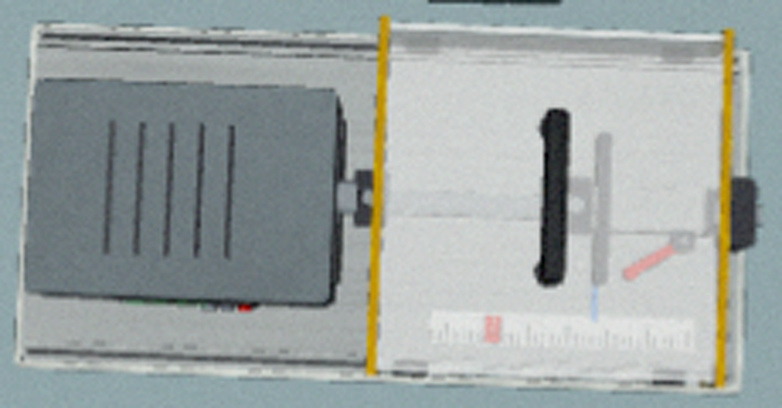

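The crop shows the handle at about (342.5,243), index at (324.7,281.8), pointer tip at about (355,279), push plate near column 357 and bed corners at crop (38,24), (18,362), (748,48) and (738,390). The lever is open.

Run:
```python
from h import *
np.set_printoptions(precision=4,suppress=True)
c=pickle.load(open('pics/top0.pkl','rb'))
f=lambda x,y:(180+x/3.4-.35,185+y/3.4-.35)
P=[onz(c,f(*p),.019)[:2] for p in [(38,24),(18,362),(748,48),(738,390)]]
tl,bl,tr,br=P;print(P)
ya=(tl+bl)/2-(tr+br)/2;print('len',np.linalg.norm(ya),'wid',np.linalg.norm(tl-bl),np.linalg.norm(tr-br))
yaw=np.arctan2(-ya[0],ya[1]);print('yaw deg from ya',np.degrees(yaw))
xa=tl+tr-bl-br;print('yaw xa',np.degrees(np.arctan2(xa[1],xa[0])))
Rz=np.array([[np.cos(yaw),-np.sin(yaw)],[np.sin(yaw),np.cos(yaw)]])
org=(tl+bl+tr+br)/4-Rz@[0,.01];print('rig origin',org)
R=lambda p:Rz.T@(p[:2]-org)
for n,p,z in [('handle',(342.5,241.2),.15),('index',(323.6,281.7),.031),('pointer',f(595,319),.0285),('lever',(369.8,261.7),.069),('plateL',f(596,200),.077),('plateR',f(611,200),.077)]:
    w=onz(c,p,z);print(n,w[:2],R(w))
s=pickle.load(open('pics/side0.pkl','rb'));hs=cv2.cvtColor(s['img'],cv2.COLOR_RGB2HSV)
print('side check: pred handle ends',[proj(s,np.r_[org+Rz@[dx,-.1],.15]).round() for dx in(-.05,.05)])
```

```text
[array([0.6954, 0.2853]), array([0.4801, 0.2936]), array([ 0.6825, -0.1676]), array([ 0.4655, -0.1601])]
len 0.4535007607388655 wid 0.21547876620394166 0.21716307755066783
yaw deg from ya -1.7407873233501876
yaw xa -2.0756618757139123
rig origin [0.5806 0.0528]
handle [ 0.5783 -0.0364] [ 0.0004 -0.0893]
index [ 0.5023 -0.0032] [-0.0765 -0.0584]
pointer [ 0.5095 -0.0691] [-0.0673 -0.124 ]
lever [ 0.5432 -0.0973] [-0.0328 -0.1512]
plateL [ 0.58  -0.066] [ 0.003  -0.1188]
plateR [ 0.5801 -0.0751] [ 0.0034 -0.1278]
side check: pred handle ends [array([328., 251.]), array([366., 229.])]
```

```bash
cat >> h.py <<'E'
from scipy.spatial.transform import Rotation as Ro
yaw=np.radians(-1.9);org=np.array([.5806,.0528])
Rz=np.array([[np.cos(yaw),-np.sin(yaw)],[np.sin(yaw),np.cos(yaw)]])
def w(x,y): return org+Rz@[x,y]
def rigc(p): return Rz.T@(np.asarray(p)[:2]-org)
def st():
    from rig import get_obs
    o=get_obs();R=Ro.from_quat(o['tool_rot']).as_matrix();return o,R
E
python3 - <<'E'
from h import *
np.set_printoptions(precision=4,suppress=True)
o,R=st();p=o['position'];a=np.degrees(np.arctan2(R[1,1],R[0,1]));print('ang',a)
g=np.r_[w(0,-.121),.20];d=(g-p)/15;turn=(a+1.9)/8;print(g,'turn',turn,d)
for i in range(15):
    print(i,(R.T@d).round(3))
    if i<8:R=R@Ro.from_rotvec([0,0,np.radians(turn)]).as_matrix()
E
```

```text
ang 69.84518831540133
[ 0.5766 -0.0681  0.2   ] turn 8.968148539425167 [ 0.0241 -0.0436 -0.0022]
0 [-0.038 -0.033  0.002]
1 [-0.042 -0.026  0.002]
2 [-0.046 -0.019  0.002]
3 [-0.048 -0.012  0.002]
4 [-0.05  -0.004  0.002]
5 [-0.05   0.003  0.002]
6 [-0.049  0.011  0.002]
7 [-0.046  0.019  0.002]
8 [-0.043  0.026  0.002]
9 [-0.043  0.026  0.002]
10 [-0.043  0.026  0.002]
11 [-0.043  0.026  0.002]
12 [-0.043  0.026  0.002]
13 [-0.043  0.026  0.002]
14 [-0.043  0.026  0.002]
```

```bash
python3 -m pendant '[[[-0.038,-0.033,0.002,0,0,9,0.4],[-0.042,-0.026,0.002,0,0,9,0.4],[-0.046,-0.019,0.002,0,0,9,0.4],[-0.048,-0.012,0.002,0,0,9,0.4],[-0.05,-0.004,0.002,0,0,9,0.4]]]' 20
python3 -m pendant '[[[-0.05,0.003,0.002,0,0,9,0.4],[-0.049,0.011,0.002,0,0,9,0.4],[-0.046,0.019,0.002,0,0,9,0.4],[-0.043,0.026,0.002,0,0,0,0.4],[-0.043,0.026,0.002,0,0,0,0.4]]]'
python3 -m pendant '[[[-0.043,0.026,0.002,0,0,0,0.4],[-0.043,0.026,0.002,0,0,0,0.4],[-0.043,0.026,0.002,0,0,0,0.4],[-0.043,0.026,0.002,0,0,0,0.4],[-0.043,0.026,0.002,0,0,0,0.4]]]'
cat > s.py <<'E'
from h import *
np.set_printoptions(precision=4,suppress=True)
o,R=st();print('t',o['time'],'pos',o['position'],'rig',rigc(o['position']),'yang',np.degrees(np.arctan2(R[1,1],R[0,1])),'z',R[:,2],'F',o['ft_force'],'w',o['grip_width'],o['grip_force'])
E
python3 s.py
```

```text
time: 0.72
position: [0.3368, 0.3675, 0.2233]
tool_rot: [0.54, 0.841, -0.0, -0.0]
ft_force: [0.4, 0.5, -0.0]
grip_width: 0.045
grip_force: 0.0
time: 1.35
position: [0.4577, 0.1479, 0.2133]
tool_rot: [0.72, 0.694, -0.0, -0.0]
ft_force: [0.2, 1.0, -0.3]
grip_width: 0.0348
grip_force: 0.0
time: 1.98
position: [0.5794, -0.0718, 0.2031]
tool_rot: [0.72, 0.694, -0.0, -0.0]
ft_force: [0.1, -0.1, 0.2]
grip_width: 0.0352
grip_force: 0.0
t 1.975 pos [ 0.5794 -0.0718  0.2031] rig [ 0.0029 -0.1245] yang -2.176210957398103 z [-0.0008  0.0005 -1.    ] F [ 0.0948 -0.0986  0.163 ] w 0.035223814459339975 0.0
```

```bash
python3 -m pendant '[[[0,-0.003,0.02,0,0,0,0.4],[0,0,0.02,0,0,0,0.4],[0,0,0.015,0,0,0,0.4],[0,0,0.008,0,0,0,0.4],[0.01,0,0,0,0,0,0.4]]]'
python3 -m pendant '[[[0.01,0,0,0,0,0,0.4],[0.02,0,0,0,0,0,0.4],[0.02,0,0,0,0,0,0.4],[0.02,0,0,0,0,0,0.4],[0.02,0,0,0,0,0,0.4]]]'
python3 -m pendant '[[[0.02,0,0,0,0,0,0.4],[0.02,0,0,0,0,0,0.4],[0.02,0,0,0,0,0,0.4],[0.02,0,0,0,0,0,0.4],[0.015,0,0,0,0,0,0.4]]]'
python3 s.py
```

```text
time: 2.6
position: [0.5763, -0.0601, 0.1401]
tool_rot: [0.721, 0.693, -0.0, -0.0]
ft_force: [-0.5, -0.1, -0.2]
grip_width: 0.0347
grip_force: 0.0
time: 3.22
position: [0.5797, 0.0314, 0.1409]
tool_rot: [0.72, 0.694, -0.0, 0.0]
ft_force: [-0.5, -2.3, 1.9]
grip_width: 0.0348
grip_force: 1.2
time: 3.85
position: [0.5831, 0.1262, 0.1404]
tool_rot: [0.72, 0.694, -0.0, -0.0]
ft_force: [-1.2, -2.3, 1.1]
grip_width: 0.0346
grip_force: 1.1
t 3.85 pos [0.5831 0.1262 0.1404] rig [0.0001 0.0734] yang -2.125380205746091 z [-0.0006  0.0002 -1.    ] F [-1.2099 -2.2716  1.0571] w 0.03464012667397815 1.1066968319937587
```

Guard is being pushed (about 2.3 N). I'll finish gently.

```bash
python3 -m pendant '[[[0.006,0,0,0,0,0,0.4],[0.005,0,0,0,0,0,0.4],[0.004,0,0,0,0,0,0.4],[0.003,0,0,0,0,0,0.4],[0.002,0,0,0,0,0,0.4]]]'
python3 -m pendant '[[[0.001,0,0,0,0,0,0.4],[0.001,0,0,0,0,0,0.4],[0.001,0,0,0,0,0,0.4],[0.001,0,0,0,0,0,0.4],[0,0,0,0,0,0,0.4]]]'
python3 s.py
```

```text
time: 4.47
position: [0.5837, 0.1364, 0.1405]
tool_rot: [0.719, 0.695, -0.006, 0.004]
ft_force: [-3.0, -26.5, 3.1]
grip_width: 0.0346
grip_force: 13.4
time: 5.1
position: [0.5837, 0.1366, 0.1406]
tool_rot: [0.719, 0.695, -0.009, 0.006]
ft_force: [-3.1, -33.9, 4.6]
grip_width: 0.0343
grip_force: 16.7
t 5.1 pos [0.5837 0.1366 0.1406] rig [0.0003 0.0838] yang -1.8996040112506423 z [-0.0042 -0.0208 -0.9998] F [ -3.0679 -33.858    4.6297] w 0.03425121172819698 16.737500578165054
```

```bash
python3 -m pendant '[[[-0.015,0,0,0,0,0,0.4],[-0.015,0,-0.01,0,0,0,0.4],[-0.01,0,-0.03,0,0,0,0.7],[-0.02,0,-0.03,0,0,0,1],[-0.04,-0.008,0,0,0,0,1]]]'
python3 -m pendant '[[[-0.04,-0.008,0,0,0,0,1],[-0.04,0,0,0,0,0,1],[-0.04,0,0,0,0,0,1],[-0.02,0,0,0,0,0,1],[0,0,0,0,0,0,1]]]'
python3 s.py
python3 - <<'E'
from rig import camera
from h import *
for n in["top","side"]:
    c=camera(n);pickle.dump(c,open(f'pics/{n}1.pkl','wb'))
    if n=="top":
        im=c['img'][185:305,180:410,::-1]
    else: im=c['img'][170:350,210:430,::-1]
    cv2.imwrite(f'pics/{n}1.png',cv2.convertScaleAbs(cv2.resize(im,None,fx=3.3,fy=3.3,interpolation=cv2.INTER_CUBIC),alpha=1.4))
E
```

```text
time: 5.72
position: [0.5755, 0.0496, 0.2142]
tool_rot: [0.719, 0.695, 0.003, 0.003]
ft_force: [1.1, -0.5, -0.2]
grip_width: 0.0573
grip_force: 0.0
time: 6.35
position: [0.5596, -0.0912, 0.2109]
tool_rot: [0.721, 0.693, 0.001, 0.0]
ft_force: [0.7, 0.7, -0.6]
grip_width: 0.0869
grip_force: 0.0
t 6.35 pos [ 0.5596 -0.0912  0.2109] rig [-0.0162 -0.1446] yang -2.282119692400286 z [ 0.0011  0.0005 -1.    ] F [ 0.7071  0.6758 -0.6398] w 0.08690138776579892 0.0
```

View pics/top1.png

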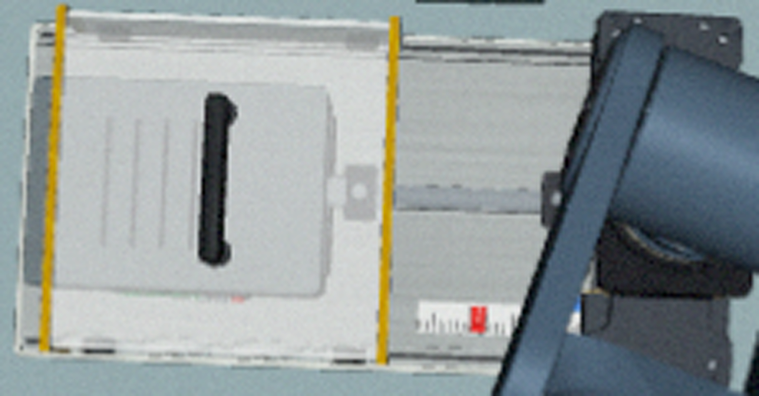

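View pics/side1.png

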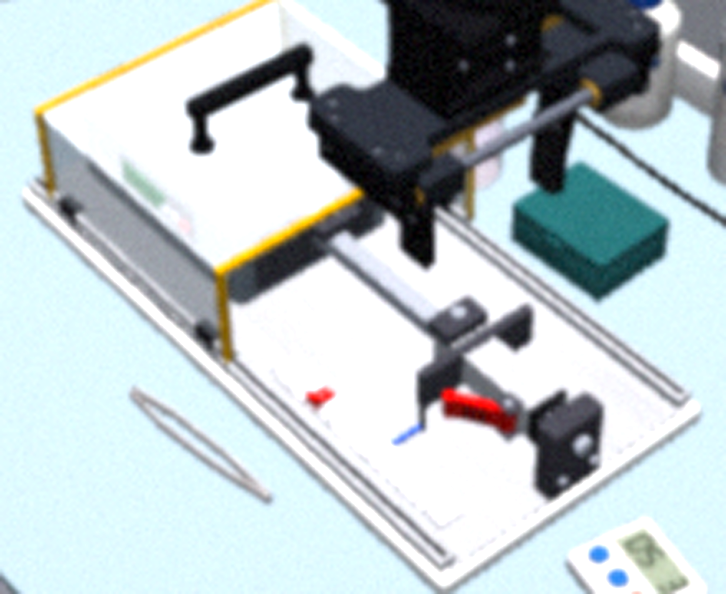

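Guard is fully open over the head. In the side crop the index clip is at about (320,397), the blue pointer tip at about (397,441), and the red lever is open with nothing moved. I'll measure index and pointer from both views.

Run:
```python
from h import *
np.set_printoptions(precision=4,suppress=True)
def blobs(c,box,kind):
    h=cv2.cvtColor(c['img'],cv2.COLOR_RGB2HSV);x0,y0,x1,y1=box
    m=(((h[...,0]<8)|(h[...,0]>172))&(h[...,1]>110)) if kind=='red' else ((h[...,0]>98)&(h[...,0]<128)&(h[...,1]>100))
    k,l,s,ct=cv2.connectedComponentsWithStats(m[y0:y1,x0:x1].astype(np.uint8))
    return [(s[i][:4]+[x0,y0,0,0],s[i,4],ct[i]+[x0,y0]) for i in range(1,k) if s[i,4]>3]
T=pickle.load(open('pics/top1.pkl','rb'));S=pickle.load(open('pics/side1.pkl','rb'))
for n,c,b in[('top',T,(300,270,360,295)),('side',S,(290,270,375,320))]:
    for k in('red','blue'):
        for s,a,ct in blobs(c,b,k): print(n,k,s,a,ct,'rig z.031/.0285/.06',rigc(onz(c,ct,.031)),rigc(onz(c,ct,.0285)),rigc(onz(c,ct,.06)))
print('side tip',rigc(onz(S,(210+395/3.3,170+442/3.3),.0285)))
print('side plate -x bottom corner? bed corner front',rigc(onz(S,(210+443/3.3,170+578/3.3),.019)),'expect -.11,-.22')
print('bed right',rigc(onz(S,(210+702/3.3,170+405/3.3),.019)),'expect .11,-.22')
```

```text
top red [323 278   4   8] 32 [324.5 281.5] rig z.031/.0285/.06 [-0.0759 -0.0605] [-0.0758 -0.0606] [-0.0765 -0.0597]
top blue [339 275   3   3] 5 [340.  276.2] rig z.031/.0285/.06 [-0.0634 -0.0928] [-0.0633 -0.093 ] [-0.0643 -0.0914]
top blue [353 275   3   4] 10 [354.2 276.7] rig z.031/.0285/.06 [-0.0633 -0.123 ] [-0.0633 -0.1231] [-0.0642 -0.1208]
top blue [333 290   4   5] 8 [334.75 292.  ] rig z.031/.0285/.06 [-0.0972 -0.083 ] [-0.0972 -0.0831] [-0.0973 -0.0817]
side red [343 287  24  14] 159 [353.9371 293.3836] rig z.031/.0285/.06 [-0.011  -0.1351] [-0.0094 -0.1334] [-0.029  -0.1544]
side red [303 288   8   5] 26 [306.3462 289.7308] rig z.031/.0285/.06 [-0.0795 -0.0637] [-0.0782 -0.0618] [-0.0954 -0.0852]
side blue [329 298   9   6] 16 [333.4375 300.8125] rig z.031/.0285/.06 [-0.0564 -0.1234] [-0.055  -0.1217] [-0.073  -0.1431]
side tip [-0.0662 -0.1232]
side plate -x bottom corner? bed corner front [-0.1071 -0.2155] expect -.11,-.22
bed right [ 0.1073 -0.2185] expect .11,-.22
```

```bash
python3 -m pendant '[[[-0.004,0,0.03,0,0,0,1],[0,0,0.035,0,0,0,1],[0,0,0.03,0,0,0,1],[0,0,0.02,0,0,0,1],[0,0,0,0,0,0,1]]]'
python3 -m pendant '[[[0,0,0.015,0,0,0,1],[0,0,0.013,0,0,0,1],[0,0,0.01,0,0,0,1],[0,0,0.006,0,0,0,1],[0,0,0,0,0,0,1]]]'
python3 s.py
python3 - <<'E'
from rig import camera
from h import *
c=camera("side");pickle.dump(c,open('pics/side2.pkl','wb'))
im=c['img'][230:350,270:430,::-1]
cv2.imwrite('pics/side2.png',cv2.convertScaleAbs(cv2.resize(im,None,fx=4.5,fy=4.5,interpolation=cv2.INTER_CUBIC),alpha=1.4))
E
```

```text
time: 7.08
position: [0.5579, -0.0924, 0.0941]
tool_rot: [0.72, 0.694, -0.001, -0.002]
ft_force: [-0.5, -0.3, 1.1]
grip_width: 0.0869
grip_force: 0.0
time: 7.7
position: [0.5588, -0.0946, 0.051]
tool_rot: [0.72, 0.694, -0.0, -0.0]
ft_force: [0.6, 0.3, 0.2]
grip_width: 0.087
grip_force: 0.0
t 7.7 pos [ 0.5588 -0.0946  0.051 ] rig [-0.0169 -0.148 ] yang -2.167737351383483 z [-0.0009  0.0003 -1.    ] F [0.5646 0.3106 0.2061] w 0.08704204629240718 0.0
```

View pics/side2.png

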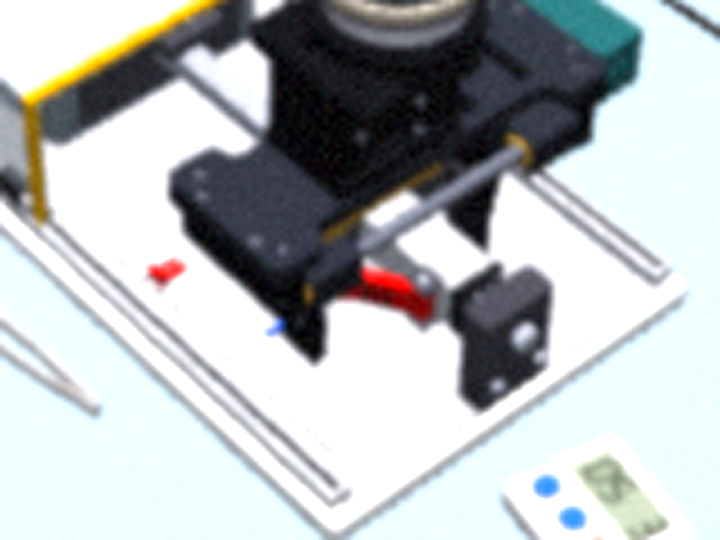

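The fingers straddle the sleeve with the lever inside them. The blue tip is visible at about (268,330) and the index at (165,272). Next, the push.

```bash
python3 -m pendant '[[[0.006,0.001,0,0,0,0,1],[0.006,0,0,0,0,0,1],[0.008,0,0,0,0,0,1],[0.01,0,0,0,0,0,1],[0.01,0,0,0,0,0,1]]]'
python3 -m pendant '[[[0.008,0,0,0,0,0,1],[0.007,0,0,0,0,0,1],[0.005,0,0,0,0,0,1],[0,0,0,0,0,0,1],[0,0,0,0,0,0,1]]]'
python3 s.py
cat > look.py <<'E'
import sys
from rig import camera
from h import *
np.set_printoptions(precision=4,suppress=True)
n=sys.argv[1];S=camera("side");T=camera("top")
for nm,c,box in(('side',S,(280,265,345,320)),('top',T,(300,268,365,296))):
    h=cv2.cvtColor(c['img'],cv2.COLOR_RGB2HSV);x0,y0,x1,y1=box
    for k,m in(('red',((h[...,0]<8)|(h[...,0]>172))&(h[...,1]>110)),('blue',(h[...,0]>105)&(h[...,0]<128)&(h[...,1]>120))):
        q,l,s,ct=cv2.connectedComponentsWithStats(m[y0:y1,x0:x1].astype(np.uint8))
        for i in range(1,q):
            if s[i,4]>3:
                u=ct[i]+[x0,y0];print(nm,k,s[i,4],u.round(1),rigc(onz(c,u,.0285)))
im=S['img'][255:325,270:370,::-1]
cv2.imwrite(f'pics/{n}.png',cv2.convertScaleAbs(cv2.resize(im,None,fx=7,fy=7,interpolation=cv2.INTER_CUBIC),alpha=1.4))
E
python3 look.py l1
```

```text
time: 8.38
position: [0.5619, -0.0543, 0.052]
tool_rot: [0.72, 0.694, 0.0, 0.0]
ft_force: [-2.2, -3.7, 3.4]
grip_width: 0.0871
grip_force: 2.2
time: 9.0
position: [0.5626, -0.0347, 0.0515]
tool_rot: [0.72, 0.694, 0.0, 0.0]
ft_force: [-0.1, -3.9, 1.5]
grip_width: 0.0872
grip_force: 2.0
t 9.0 pos [ 0.5626 -0.0347  0.0515] rig [-0.0151 -0.0881] yang -2.1620176822994925 z [ 0.0004 -0.0001 -1.    ] F [-0.1408 -3.9255  1.4756] w 0.08723452117046811 1.9656892865896225
side red 123 [336.1 278.9] [-0.0109 -0.0781]
side red 25 [306.4 289.8] [-0.0783 -0.062 ]
```

View pics/l1.png

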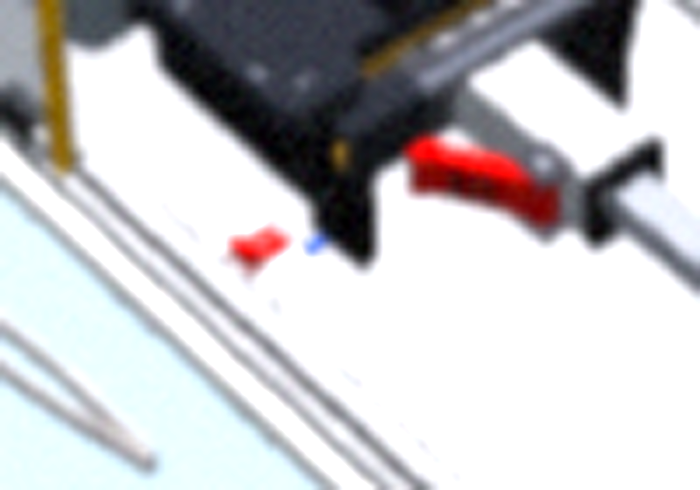

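The lever is still open. The blue tip is at about (308,248) in the crop, just short of the index clip at about (258,247).

Run:
```python
from h import *
np.set_printoptions(precision=4,suppress=True)
S=pickle.load(open('pics/side2.pkl','rb'))
print('tip',rigc(onz(S,(270+307/7-.4,255+249/7-.4),.0285)))
# index top centre guess and expected tip pixels
for y in(-.064,-.062,-.060):
  print(y,'index top',proj(S,np.r_[w(-.076,y),.031]),'tip there',proj(S,np.r_[w(-.068,y),.0285]))
print('lever move',rigc(onz(S,(353.94,293.38),.06)),rigc(onz(S,(336.1,278.9),.06)))
```

```text
tip [-0.0677 -0.0724]
-0.064 index top [307.7792 289.0024] tip there [310.8155 287.9927]
-0.062 index top [307.181  288.4616] tip there [310.2172 287.4551]
-0.06 index top [306.5839 287.9217] tip there [309.6199 286.9184]
lever move [-0.029  -0.1544] [-0.0303 -0.101 ]
```

```bash
python3 -m pendant '[[[0.004,0,0,0,0,0,1],[0.004,0,0,0,0,0,1],[0.001,0,0,0,0,0,1],[0,0,0,0,0,0,1],[0,0,0,0,0,0,1]]]'
python3 s.py
python3 - <<'E'
from rig import camera
from h import *
S=[camera("side")['img'].astype(float) for _ in range(6)]
im=np.mean(S,0)[268:308,290:340,::-1]
cv2.imwrite('pics/l2.png',np.clip(cv2.resize(im,None,fx=14,fy=14,interpolation=cv2.INTER_CUBIC),0,255))
E
```

```text
time: 9.72
position: [0.5628, -0.0256, 0.0516]
tool_rot: [0.72, 0.694, 0.0, 0.0]
ft_force: [0.5, -3.1, 2.7]
grip_width: 0.0869
grip_force: 2.1
t 9.725 pos [ 0.5628 -0.0256  0.0516] rig [-0.0152 -0.079 ] yang -2.1546526173714984 z [ 0.0003  0.     -1.    ] F [ 0.4698 -3.0804  2.7286] w 0.08690696437825003 2.0794914476573467[ WARN:0@6.142] global loadsave.cpp:1063 imwrite_ Unsupported depth image for selected encoder is fallbacked to CV_8U.
```

View pics/l2.png

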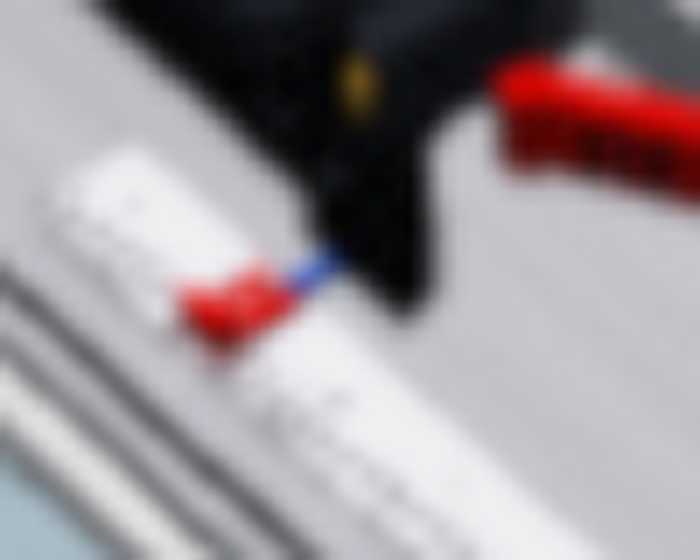

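The blue pointer tip, at about (295,283), reaches the clip near the middle of its right end (corners about (300,293) and (260,268)), slightly on the −y side. I'll quantify it with subpixel centroids.

```bash
cat > q.py <<'E'
from rig import camera
from h import *
np.set_printoptions(precision=4,suppress=True)
C=[camera("side") for _ in range(4)];c=C[0]
im=np.mean([k['img'].astype(float) for k in C],0)
r,g,b=im[...,0],im[...,1],im[...,2]
v,u=np.mgrid[0:480,0:640]
box=(u>298)&(u<318)&(v>280)&(v<298)
def cen(wt): wt=np.clip(wt,0,None)*box; return np.array([(wt*u).sum(),(wt*v).sum()])/wt.sum()
B=cen(b-np.maximum(r,g)-25)
wr=r-np.maximum(g,b)-25
print('blue px',B,'rig',rigc(onz(c,B,.0285)))
R=cen(wr);print('red all',R,rigc(onz(c,R,.0285)))
R=cen(wr*(r>165));print('red top',R,rigc(onz(c,R,.031)), 'max r',(r*box*(wr>0)).max())
print('expected clip centre/ends px',[proj(c,np.r_[w(-.076,y),.031]) for y in(-.066,-.0615,-.057)])
E
python3 q.py
```

```text
blue px [312.0656 286.9134] rig [-0.0641 -0.0633]
red all [306.4441 289.5161] [-0.0776 -0.0615]
red top [306.7233 289.2103] [-0.078 -0.063] max r 233.5
expected clip centre/ends px [array([308.3785, 289.5443]), array([307.0316, 288.3265]), array([305.6902, 287.1137])]
```

```bash
python3 -m pendant '[[[0.001,0,0,0,0,0,1],[0,0,0,0,0,0,1],[0,0,0,0,0,0,1],[0,0,0,0,0,0,1],[0,0,0,0,0,0,1]]]' 25
python3 q.py
python3 -m pendant '[[[0,0.001,0,0,0,0,0.9],[0,0.001,0,0,0,0,0.8],[0,0.002,0,0,0,0,0.7],[0,0.002,0,0,0,0,0.65],[0,0.001,0,0,0,0,0.65]]]' 25
python3 s.py; python3 q.py
```

```text
time: 10.85
position: [0.5628, -0.0246, 0.0516]
tool_rot: [0.72, 0.694, 0.0, 0.0]
ft_force: [0.9, -5.1, 2.1]
grip_width: 0.0873
grip_force: 2.2
blue px [311.827  286.5075] rig [-0.0637 -0.0621]
red all [306.4206 289.5286] [-0.0777 -0.0615]
red top [306.6186 289.2354] [-0.0783 -0.063 ] max r 232.5
expected clip centre/ends px [array([308.3785, 289.5443]), array([307.0316, 288.3265]), array([305.6902, 287.1137])]
time: 11.68
position: [0.5662, -0.0242, 0.051]
tool_rot: [0.72, 0.693, -0.002, -0.004]
ft_force: [-4.5, -4.7, 5.8]
grip_width: 0.0578
grip_force: 9.8
t 11.675 pos [ 0.5662 -0.0242  0.051 ] rig [-0.0119 -0.0774] yang -2.1869743787456346 z [-0.0084  0.0017 -1.    ] F [-4.5495 -4.7152  5.7772] w 0.057847882520629404 9.824068179441383
blue px [314.0339 284.945 ] rig [-0.0574 -0.0616]
red all [306.4552 289.5126] [-0.0776 -0.0615]
red top [306.7375 289.2051] [-0.078 -0.063] max r 232.25
expected clip centre/ends px [array([308.3785, 289.5443]), array([307.0316, 288.3265]), array([305.6902, 287.1137])]
```

```bash
python3 -m pendant '[[[0,0.001,0,0,0,0,0.55],[0,0.001,0,0,0,0,0.45],[0,0.001,0,0,0,0,0.3],[0,0,0,0,0,0,0.2],[0,0,0,0,0,0,0.2]]]' 30
python3 s.py; python3 q.py
```

```text
time: 12.5
position: [0.5731, -0.0247, 0.0506]
tool_rot: [0.72, 0.694, 0.0, -0.0]
ft_force: [4.0, -1.3, -13.9]
grip_width: 0.0359
grip_force: 32.1
t 12.5 pos [ 0.5731 -0.0247  0.0506] rig [-0.005  -0.0777] yang -2.1450859657534678 z [ 0.0002  0.0005 -1.    ] F [  3.9839  -1.3339 -13.916 ] w 0.035866911553897415 32.12144359946251
blue px [313.8501 284.9602] rig [-0.0577 -0.0614]
red all [306.4291 289.5239] [-0.0777 -0.0615]
red top [306.6244 289.2358] [-0.0782 -0.063 ] max r 232.25
expected clip centre/ends px [array([308.3785, 289.5443]), array([307.0316, 288.3265]), array([305.6902, 287.1137])]
```

```bash
python3 -m pendant '[[[0,0,0,0,0,0,0.2],[0,0,0,0,0,0,0.2],[0,0,0,0,0,0,0.2],[0,0,0,0,0,0,0.2],[0,0,0,0,0,0,0.2]]]' 30
python3 - <<'E'
from rig import camera
from h import *
im=np.mean([camera("side")['img'].astype(float) for _ in range(4)],0)[220:320,250:385,::-1]
cv2.imwrite('pics/l3.png',np.clip(cv2.resize(im,None,fx=5.5,fy=5.5,interpolation=cv2.INTER_CUBIC),0,255).astype(np.uint8))
E
```

```text
time: 13.32
position: [0.5731, -0.0247, 0.0506]
tool_rot: [0.72, 0.694, 0.0, -0.0]
ft_force: [4.6, -2.5, -14.9]
grip_width: 0.0361
grip_force: 32.3
```

View pics/l3.png

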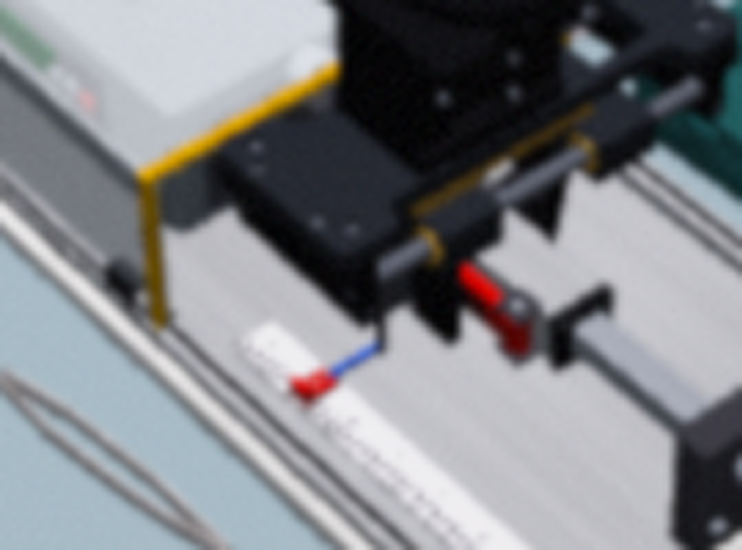

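The lever lies along the leg under the finger at about (500,310). The blue pointer (380,345 to 335,375) meets the red clip at its middle (315,385), and the guard is open. Handing in.

```bash
python3 -c "from rig import hand_in; print(hand_in())"
```

```text
the job is handed in; nothing more can be done
None
```

Job handed in at about 14 s of the 48 s allowed: the guard is open, the pointer is within about 1–2 mm of the index middle by camera, and the lever is squeezed shut and still held at about 32 N; the hand-in returned no verdict.

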